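Clamp a plate with a torque handle, stopping at the click

TASK

Push the drilled plywood plate along its guides until it is fully home against the end stop of the clamping jig. Then push the torque handle on top of the jig clockwise (seen from above) until it clicks, that is until its resistance peaks and then suddenly gives way, and stop at once: do not carry on to the end of the give. Let go of everything, leaving the plate clamped and the other things on the bench where they are.

Things in the scene. Friction and masses are not known exactly. Their poses are not given: they have to be found in the camera images.
- jig: clamping jig fixed to the bench: aluminium base 160 x 110 x 8 mm (x -115 to +45 mm), steel guide rails up to z = 18 mm, dark bridge 28 mm long in x, 106 mm wide, top at z = 60 mm. Origin on the bench straight below the clamp screw; z up, x the way the plate is pushed in, y to the left of that. The channel between the rails is 65 mm wide, centred on y = 0, with a flared mouth near x = -105 mm.
- stop_face (a point): middle of the end stop's face, at x = +20, y = 0, z = 12.5 mm in the jig's frame; the plate's far end meets it
- plate: drilled plywood plate 62 x 105 x 9 mm, loose, on the jig's base between the rails (its z = 8 to 17 mm), pulled 30 to 45 mm back from the stop. Origin at the centre of its underside, its 105 mm length along its own y axis, which points along the jig's x. Fully home, its origin is at x = -32.5 mm in the jig's frame and its near edge at x = -85 mm.
- handle_hub (a point): point on the vertical clamp screw axis at the height of the handle's centre line (110 mm above the bench), in the handle's round aluminium head. The screw turns with a light drag (1 to 3 N at the grip point) for 0.3 to 0.6 rad, different each time and not known beforehand, until it stops with the foot pressed on the plate. It stays where it is left.
- handle_grip (a point): point on the handle's centre line 150 mm from the screw axis, mid black rubber grip (25 mm thick, 112 to 190 mm out; inward a 13 mm steel shaft; end at 196 mm). The handle is level and points to the jig's left (+y); it is pushed sideways from the robot's side, clockwise from above, towards the jig's +x. Once the screw stops, force here rises sharply to about 9 N, then at the click halves within 14 mm.
- click (a joint): give of the torque handle relative to the screw, rad: 0 while rigid, grows once the set torque (1.3 N m about the screw axis) is passed, up to a solid end at 0.16. A proper click is more than 0.03; more than 0.14 is pushed too far. It springs back to 0 when the handle is no longer pushed.
- foot_face (a point): centre of the underside of the rubber foot (18 mm across) below the bridge, on the screw axis. It comes down as the handle turns clockwise and, if the plate is home, presses on it.
- foot: the rubber foot of the clamp; its origin is on the screw axis but not on the foot itself (use foot_face)
- tape: beige masking tape roll, 91 mm across, 24 mm high; bystander, origin at the centre of its underside
- power_bank: black power bank 50 x 100 x 16 mm; bystander, origin at the centre of its underside
- black_tape: black tape roll, 67 mm across, 19 mm high; bystander, origin at the centre of its underside
- loupe: black cylindrical loupe, 40 mm across, 34 mm high; bystander, origin at the centre of its underside
- usb_stick: red memory stick 18 x 57 x 9 mm; bystander, origin at the centre of its underside
Not all that is in view belongs to the job. What is shaped like the jig but green is not meant.

How it is judged:
On the way, in this order (a step that is already met when the one before it is completed fails the run):
1. the plate is home against the end stop (within 3 mm) and not yet clamped (x of plate in the frame of jig above -0.0355 m and angle between the y axis of plate and the x axis of jig, either way round below 0.06 rad and contact force between foot and plate below 1 N), for 0.2 s.
2. the handle clicks (give over 0.03 rad) with the plate home and pressed by the foot (value of joint click above 0.03 rad and x of plate in the frame of jig above -0.0355 m and angle between the y axis of plate and the x axis of jig, either way round below 0.06 rad and contact force between foot and plate above 4 N), for 0.03 s.
At the end, for the whole second after the job is handed in: The plate is at rest, straight (within 0.06 rad) and home against the stop (its origin beyond x = -35.5 mm in the jig's frame), the foot presses on it with more than 4 N, and the handle has been let go (give below 0.02 rad) (x of plate in the frame of jig above -0.0355 m and angle between the y axis of plate and the x axis of jig, either way round below 0.06 rad and contact force between foot and plate above 4 N and value of joint click below 0.02 rad and linear speed of plate below 0.01 m/s); the robot touches nothing.
It fails at once if the handle is pushed on past the click (give over 0.14 rad) (value of joint click above 0.14 rad).
It fails at once if a bystander is moved by more than 20 mm (distance of any of tape, power_bank, black_tape, loupe, usb_stick from where it was at the start of the episode above 0.02 m).
It also fails if it takes over 67 s, if anything falls off the work surface, if the arm or the gripper's body presses on something with over 40 N, if the wrist force passes 120 N, or if a joint passes its speed limit or range.

ROBOT

A 6-joint arm with a two-finger parallel gripper is mounted at the origin on a cart in front of the work surface, level with it; the furniture and walls round the work are solid. World frame = base frame: x ahead of the robot, y to its left, z up, the work surface at z = 0. Lengths are in m, angles in rad, forces in N, time in s.
With the tool pointing down it reaches from about 0.35 to 0.85 m from the base axis. Payload 8.1 kg.
Tool frame: the origin (TCP) lies on the centre line of the jaws, within the pads' length; the fingertips stand 19 mm ahead of it and the grasp point (between the pads) is the TCP (robot.tips_ahead is the distance from the TCP to the fingertips, in m); y points along the fingers, z is the direction in which the jaws open and shut, and the axes are right-handed (so a half turn about y gives the same grasp; the last joint's range is limited). The gripper opens to 93 mm and grips with 3 to 60 N. Pads are 15 mm wide; open, the fingers measure 128 mm over their backs; the gripper's body (75 mm by 188 mm) begins 65 mm behind the grasp point.
Start: joints at [1.252, 0.13, 1.488, -0, 1.523, -0.085], TCP at [0.139, 0.584, 0.238] pointing down, gripper open.
Joint ranges: [-2.96, 2.96], [-0.89, 2.26], [0.02, 2.5], [-1.34, 4.48], [0, 2.73], [-2.66, 2.66]. Speed limits (rad/s): [2.39, 2.39, 2.79, 3.14, 3.14, 3.14].

INTERFACE

Orientations are given as a rotation vector (axis times angle).
In Python, from plant import robot, imaging, models gives the robot as it stands.
- The arm moves only by the tool carry_out, never from a script. Its argument "motion" is one flat list of numbers, 7 for each row, row after row: the shift along the tool's x, y, z in m, then the turn, a rotation vector about the tool's x, y, z in degrees, then the opening, from -1 (shut) to 1 (fully open). A call has exactly 5 rows; each row shifts and turns the pose as measured when the row begins, along the tool's axes as they then stand; what a row does not reach is not made up. A row lasts 1/10 s, in which the tool goes at most 50 mm and 8.59 degrees, less where a joint would pass 70% of its speed; a pose out of reach is approached as far as the arm can. A call is refused whole if a number of a shift passes 0.05 or a number of a turn 8.59, either way. A call with a gripper value outside its range is refused whole. The fingers move at their own pace and stop on an object; "squeeze" is the grip in N (left out, the last holds). Time passes only in rows, so rows that do not move let the fingers close, or fill a call up. It gives the time, the measured TCP pose, the force and the opening at its end, in the units of the state.
- robot.read_state(): the state, without advancing time (a new reading comes with each control period).
- imaging.read_camera(name): name is "scene" or "top"; returns the picture (420x560x3 uint8, blue, green, red); there is no depth.
- imaging.camera_model(name): a dict with "K" (3x3 intrinsics, pixels), "k1" (the pictures are not rectified: a ray, as slopes to the right and down, at radius r is drawn at 1 + k1 r^2 times it, then the intrinsics apply), "position" and "orientation" of the camera in the world. Camera axes: x right, y down, z forward; pixel columns grow to the right and rows downward; lengths in m; the calibration is good to about 2 mm. A picture is of the moment at which its call begins. camera_model takes no time and is no camera call.
- robot.close_job(): hands the job in, once; it reports no verdict.
Trained networks look in the newest picture that a camera, given by its name, has taken for a name from the list of things; names that differ only in an ending like _2 or _b are one class to them, and where a whole thing is asked for, a point or a joint stands for the part that bears it (a point fixed in the world has none). Each returns a list of dicts, best first, with "confidence" (0 to 1); they miss things now and then, are a little off and sometimes report something else, mostly with a low value. They report only what shows in the picture. A call takes as long as a camera call. They do not tell look-alikes from the thing itself.
- models.outline_of(camera, thing): "pixels" (420x560 bool, what is visible of it) and "pixel" ([column, row] in pixels, amid what is visible of it).
The state is a dict: "t": time; "q": joint angles; "dq": joint speeds; "joint_torque": joint torques, N m; "tool_pos": TCP position; "orientation": TCP orientation; "force": force on the tool from outside, world axes, zero at the start; "wrist_torque": the same for the moment, N m; "opening": finger opening in m.
Only numpy, scipy, OpenCV 4.12 (cv2) and the standard library are available. Lean on these libraries where they do the work, as an engineer would, in place of code of your own. Each camera call takes 0.05 s, during which the arm holds its last target.

## Working session

There is one attempt and no reset: what is moved stays moved. The work goes in short steps, Python scripts to look and compute and a tool call to move; the robot and the scene stay as the last step left them, time stands still between calls to the robot, and variables do not carry over. Pictures are saved under pics/ and viewed, and the job is handed in when it is done.

Besides the shell and the picture viewer there is one more tool, called after "Emit:" in YAML: its name, and indented under it one key for each argument. carry_out: Moves the arm, as the interface text tells. Its arguments: {"type":"object","properties":{"motion":{"type":"array","items":{"type":"number"}},"squeeze":{"type":"number"}},"required":["motion"]}

```bash
mkdir -p pics; ls
python3 - <<'E'
from plant import robot, imaging, models
import cv2
for n in ("scene","top"):
    im=imaging.read_camera(n); cv2.imwrite(f"pics/{n}0.png",im)
    print(imaging.camera_model(n))
print(robot.read_state())
E
```

```text
pics
{'K': array([[476.01300124,   0.        , 276.39448995],
       [  0.        , 476.01300124, 206.18549973],
       [  0.        ,   0.        ,   1.        ]]), 'k1': -0.06670767873086896, 'position': array([0.15617062, 0.80499193, 1.00539642]), 'orientation': array([-0.78769273,  2.67602334, -0.97403878])}
{'K': array([[538.95903442,   0.        , 284.47815114],
       [  0.        , 538.95903442, 215.44347854],
       [  0.        ,   0.        ,   1.        ]]), 'k1': -0.09167865066412748, 'position': array([0.43810021, 0.15155841, 1.68263268]), 'orientation': array([-2.20252057,  2.14101513, -0.06837373])}
{'t': 0.1, 'q': array([ 1.25158630e+00,  1.31105515e-01,  1.48917710e+00,  6.47062498e-06,
        1.52298579e+00, -8.53913507e-02]), 'dq': array([-4.00030281e-05, -1.78718635e-03, -1.20691390e-03, -7.16377304e-04,
       -1.05569206e-03,  6.01602196e-04]), 'joint_torque': array([ 1.32596317e-03, -5.61342251e+01, -4.93099737e+01,  7.71029131e-02,
        2.92755465e-02, -1.11189902e-04]), 'tool_pos': array([0.13883545, 0.58322059, 0.23667675]), 'orientation': array([-1.56463208,  0.18387667, -0.18333671]), 'force': array([-0.79169424,  0.41399585,  0.05891185]), 'wrist_torque': array([0.05315491, 0.00428911, 0.01478864]), 'opening': 0.09291354744360715}
```

View pics/scene0.png

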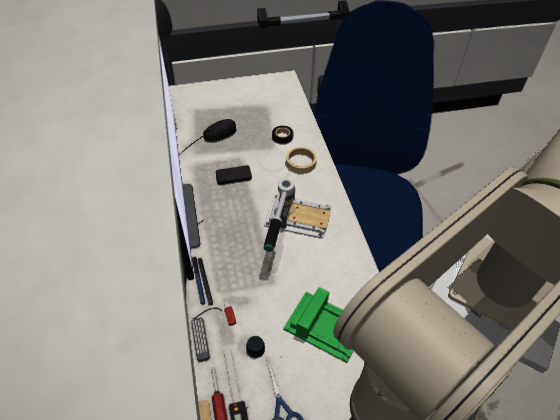

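View pics/top0.png

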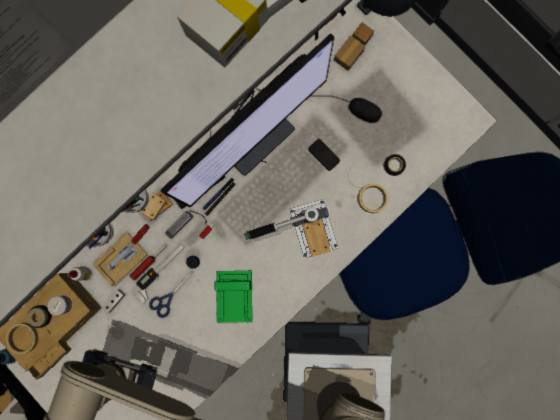

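The aluminium jig with the plywood plate is at about (314,230) in top and (300,215) in scene. The green decoy is at (235,297) in top. Next I'll build the geometry helpers and enlarge the crop.

```bash
cat > h.py <<'E'
from plant import robot, imaging, models
import cv2, numpy as np
from scipy.spatial.transform import Rotation as R
def proj(cam,P):
    m=imaging.camera_model(cam); Rm=R.from_rotvec(m['orientation']).as_matrix()
    p=(np.atleast_2d(P)-m['position'])@Rm
    s=p[:,:2]/p[:,2:]; r2=(s**2).sum(1,keepdims=True); s=s*(1+m['k1']*r2)
    K=m['K']; return np.c_[s[:,0]*K[0,0]+K[0,2], s[:,1]*K[1,1]+K[1,2]]
def back(cam,uv,z):
    m=imaging.camera_model(cam); Rm=R.from_rotvec(m['orientation']).as_matrix(); K=m['K']
    uv=np.atleast_2d(uv).astype(float)
    d=np.c_[(uv[:,0]-K[0,2])/K[0,0],(uv[:,1]-K[1,2])/K[1,1]]
    s=d.copy()
    for _ in range(20): s=d/(1+m['k1']*(s**2).sum(1,keepdims=True))
    r=np.c_[s,np.ones(len(s))]@Rm.T
    return m['position']+r*((z-m['position'][2])/r[:,2])[:,None]
E
python3 - <<'E'
from h import *
s=robot.read_state()
print(proj("top",[[0,0,0],s['tool_pos'],[.5,0,0],[0.5,.5,0]]),proj("scene",[[0,0,0],s['tool_pos'],[.5,0,0],[.5,.5,0]]))
print(R.from_rotvec(s['orientation']).as_matrix())
t=cv2.imread('pics/top0.png');cv2.imwrite('pics/topc.png',cv2.resize(t[185:270,225:355],None,fx=6,fy=6,interpolation=cv2.INTER_CUBIC))
t=cv2.imread('pics/scene0.png');cv2.imwrite('pics/scenec.png',cv2.resize(t[165:290,230:350],None,fx=4.7,fy=4.7,interpolation=cv2.INTER_CUBIC))
for th in ['jig','plate','handle_hub','handle_grip','tape','power_bank','black_tape','loupe','usb_stick']:
  for cam in("top","scene"):
    if th in('tape','power_bank','black_tape','loupe','usb_stick') and cam=='scene': continue
    for o in models.outline_of(cam,th)[:2]:
        print(th,cam,round(o['confidence'],2),o['pixel'],o['pixels'].sum(),back(cam,o['pixel'],0.02)[0].round(3))
        np.save(f"m_{th}_{cam}.npy",o['pixels']) if o['confidence']>.5 else 0
E
```

```text
[[338.46185758 402.58328434]
 [129.3441266  365.43924233]
 [342.40608095 240.45154737]
 [182.98585784 235.87579957]] [[503.29284186 283.95966426]
 [362.40879914 443.24704247]
 [326.35864125 200.18125201]
 [217.77577192 343.00000704]]
[[ 9.72788612e-01 -5.32015206e-04  2.31693835e-01]
 [-2.31694398e-01 -1.58906985e-03  9.72787326e-01]
 [-1.49359961e-04 -9.99998596e-01 -1.66909400e-03]]
jig top 0.9 [235.5, 298.1] 1803 [0.313 0.326 0.02 ]
jig top 0.88 [305.7, 223.5] 770 [0.548 0.116 0.02 ]
jig scene 0.79 [319.3, 320.8] 2504 [0.333 0.339 0.02 ]
plate top 0.94 [317.2, 241.0] 641 [0.495 0.079 0.02 ]
plate scene 0.55 [309.8, 216.7] 742 [0.502 0.091 0.02 ]
plate scene 0.18 [254.5, 347.5] 313 [0.42  0.471 0.02 ]
handle_hub top 0.92 [277.7, 225.1] 579 [0.541 0.203 0.02 ]
handle_hub scene 0.63 [276.0, 216.3] 763 [0.578 0.138 0.02 ]
handle_grip top 0.92 [280.3, 222.8] 494 [0.548 0.195 0.02 ]
handle_grip scene 0.61 [277.9, 214.5] 796 [0.577 0.13  0.02 ]
tape top 0.58 [381.6, 189.9] 344 [ 0.66  -0.117  0.02 ]
power_bank top 0.9 [322.6, 155.2] 532 [0.764 0.069 0.02 ]
loupe top 0.43 [190.3, 256.8] 154 [0.435 0.47  0.02 ]
```

View pics/topc.png

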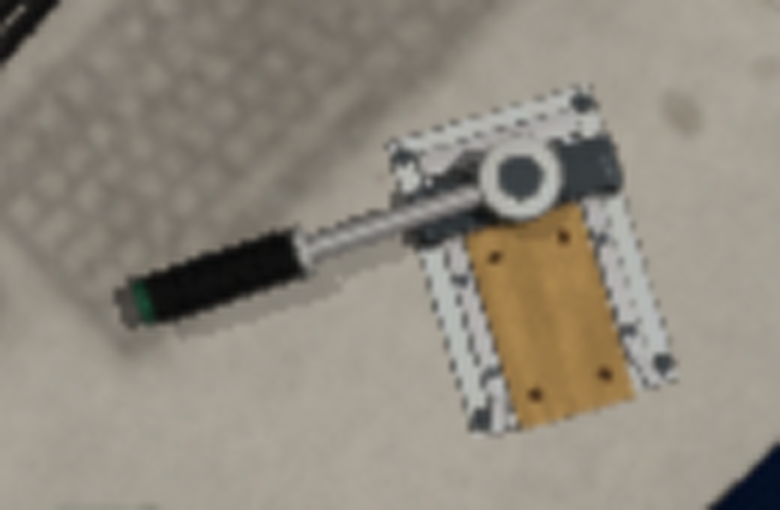

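View pics/scenec.png

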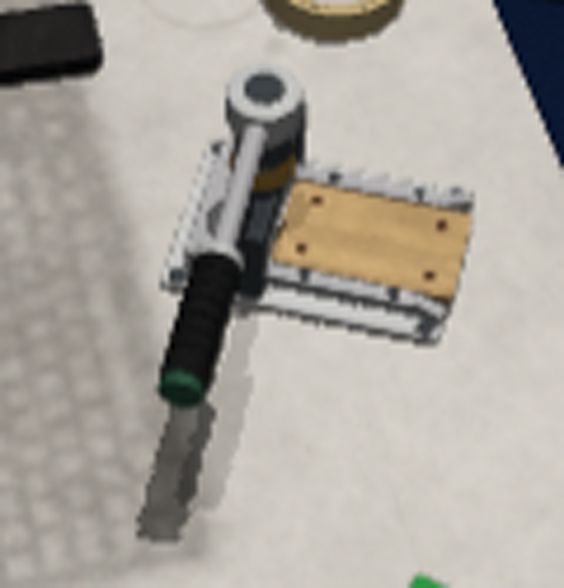

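```bash
cat > fit.py <<'E'
from h import *
from scipy.optimize import least_squares
T=lambda p:np.array(p)/6+[225,185]-0.4; S=lambda p:np.array(p)/4.7+[230,165]-0.4
obs=[("top",(45,55,8),T((390,145))),("top",(45,-55,8),T((590,88))),("top",(-115,-55,8),T((677,380))),("top",(-115,55,8),T((480,434))),
("scene",(45,55,8),S((163,288))),("scene",(45,-55,8),S((213,142))),("scene",(-115,-55,8),S((474,190))),("scene",(-115,55,8),S((437,345)))]
def tf(p,L):
    c,s=np.cos(p[2]),np.sin(p[2]); L=np.array(L,float)/1000
    return np.array([p[0]+c*L[0]-s*L[1],p[1]+s*L[0]+c*L[1],L[2]])
f=lambda p:np.concatenate([proj(c,tf(p,L))[0]-o for c,L,o in obs])
r=least_squares(f,[.55,.1,0])
print(r.x,np.degrees(r.x[2])); print(f(r.x).reshape(-1,2).round(1))
np.save('jig.npy',r.x); p=r.x
print('plate near corners back', back("top",[T((520,430)),T((632,398))],.017), back("scene",[S((452,300)),S((473,207))],.017))
def inv(p,w): c,s=np.cos(p[2]),np.sin(p[2]); d=np.array(w)[:2]-p[:2]; return np.array([c*d[0]+s*d[1],-s*d[0]+c*d[1]])*1000
for w in [*back("top",[T((520,430)),T((632,398))],.017), *back("scene",[S((452,300)),S((473,207))],.017)]: print('plate near in jig',inv(p,w))
for z in(.11,.125): print('hub in jig',z,inv(p,back("top",T((519,178)),z)[0]),inv(p,back("scene",S((265,87)),z)[0]))
print('tip',inv(p,back("top",T((118,305)),.11)[0]),'green ring',inv(p,back("scene",S((183,388)),.11)[0]))
for c,f_,o in(("top",6,(225,185)),("scene",4.7,(230,165))):
    im=cv2.imread(f'pics/{"topc" if c=="top" else "scenec"}.png')
    for L in [(0,0,110),(0,150,110),(0,196,110),(20,0,18),(-115,55,8),(-115,-55,8),(45,55,8),(45,-55,8),(-85,31,17),(-85,-31,17),(-14,53,60),(-14,-53,60)]:
        q=(proj(c,tf(p,L))[0]-o+.4)*f_; cv2.circle(im,tuple(int(v) for v in q),4,(0,0,255),-1)
    cv2.imwrite(f'pics/fit_{c}.png',im)
E
python3 fit.py
```

```text
[0.56893487 0.10414804 0.31779144] 18.208108373502014
[[-1.  -0.2]
 [-0.6 -0.7]
 [-0.1 -0.3]
 [-1.2  0.9]
 [-0.1 -1.4]
 [-0.2 -0.5]
 [ 0.7  0.5]
 [ 1.1 -1.1]]
plate near corners back [[0.44798043 0.09640695 0.017     ]
 [0.46599918 0.03929451 0.017     ]] [[0.44852875 0.09973015 0.017     ]
 [0.47083369 0.03433119 0.017     ]]
plate near in jig [-117.31683823   30.44107778]
plate near in jig [-118.04621377  -29.44192405]
plate near in jig [-115.7575716    33.42654577]
plate near in jig [-115.00466933  -35.66735896]
hub in jig 0.11 [ 0.68388328 -1.35229712] [  4.34424533 -12.27532316]
hub in jig 0.125 [-0.36677284 -0.51989792] [1.37156881 1.2438724 ]
tip [ -2.91084444 203.69978296] green ring [ -4.31544223 191.32740273]
```

```bash
cat >> h.py <<'E'
J=np.load('jig.npy')
def jw(x,y,z,):
    c,s=np.cos(J[2]),np.sin(J[2]); return np.array([J[0]+(c*x-s*y)/1000,J[1]+(s*x+c*y)/1000,z/1000])
def wj(w):
    c,s=np.cos(J[2]),np.sin(J[2]); d=np.array(w)[:2]-J[:2]; return np.array([c*d[0]+s*d[1],-s*d[0]+c*d[1],w[2]])*1000
def st():
    s=robot.read_state(); M=R.from_rotvec(s['orientation']).as_matrix()
    c,sn=np.cos(J[2]),np.sin(J[2]); F=s['force']
    print('t',round(s['t'],2),'jig mm',wj(s['tool_pos']).round(1),'F jig',np.round([c*F[0]+sn*F[1],-sn*F[0]+c*F[1],F[2]],2),'zaxis yaw rel jig y deg',round(np.degrees(np.arctan2(M[1,2],M[0,2])-np.pi/2-J[2]),2),'y',M[:,1].round(3),'open',round(s['opening'],4),'q',s['q'].round(2))
    return s,M
def plan(x,y,z,yaw=0,n=5):
    "pose in jig mm, yaw deg of tool z relative to jig y; tool y straight down"
    s,M=st(); a=J[2]+np.radians(yaw)
    T=np.c_[[np.cos(a),np.sin(a),0],[0,0,-1],[-np.sin(a),np.cos(a),0]]
    rv=R.from_matrix(M.T@T).as_rotvec(degrees=True)/n
    pos=s['tool_pos'].copy(); step=(jw(x,y,z)-pos)/n; A=M.copy()
    for i in range(n):
        print((A.T@step).round(4),rv.round(2)); A=A@R.from_rotvec(rv,degrees=True).as_matrix()
E
python3 -c "
from h import *
plan(-150,0,220,0,15)"
```

```text
t 0.75 jig mm [-258.6  589.9  237.7] F jig [ 0.15 -0.95  0.34] zaxis yaw rel jig y deg -31.61 y [ 0.  0. -1.] open 0.0928 q [ 1.25  0.13  1.49  0.    1.52 -0.09]
[ 0.0268  0.0012 -0.0297] [-0.   -2.11  0.  ]
[ 0.0257  0.0012 -0.0307] [-0.   -2.11  0.  ]
[ 0.0245  0.0012 -0.0316] [-0.   -2.11  0.  ]
[ 0.0233  0.0012 -0.0325] [-0.   -2.11  0.  ]
[ 0.0221  0.0012 -0.0333] [-0.   -2.11  0.  ]
[ 0.0209  0.0012 -0.0341] [-0.   -2.11  0.  ]
[ 0.0196  0.0012 -0.0348] [-0.   -2.11  0.  ]
[ 0.0183  0.0012 -0.0355] [-0.   -2.11  0.  ]
[ 0.017   0.0012 -0.0362] [-0.   -2.11  0.  ]
[ 0.0157  0.0012 -0.0368] [-0.   -2.11  0.  ]
[ 0.0143  0.0012 -0.0373] [-0.   -2.11  0.  ]
[ 0.0129  0.0012 -0.0378] [-0.   -2.11  0.  ]
[ 0.0115  0.0012 -0.0383] [-0.   -2.11  0.  ]
[ 0.0101  0.0012 -0.0387] [-0.   -2.11  0.  ]
[ 0.0087  0.0012 -0.039 ] [-0.   -2.11  0.  ]
```

View pics/fit_top.png

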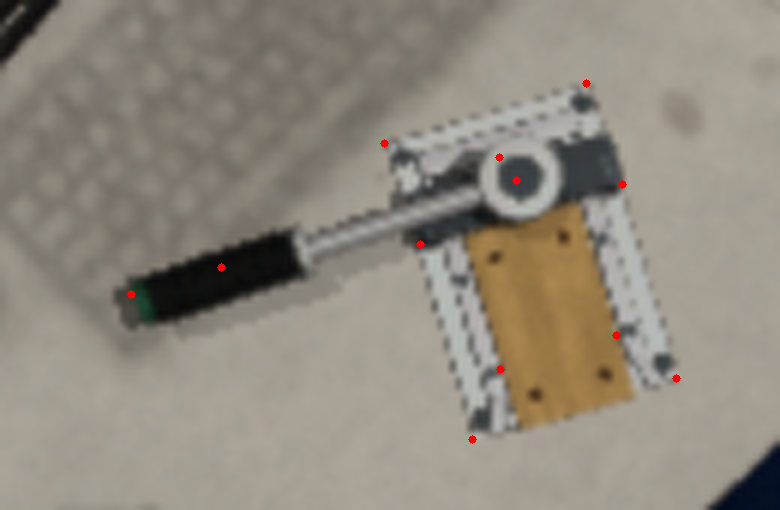

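View pics/fit_scene.png

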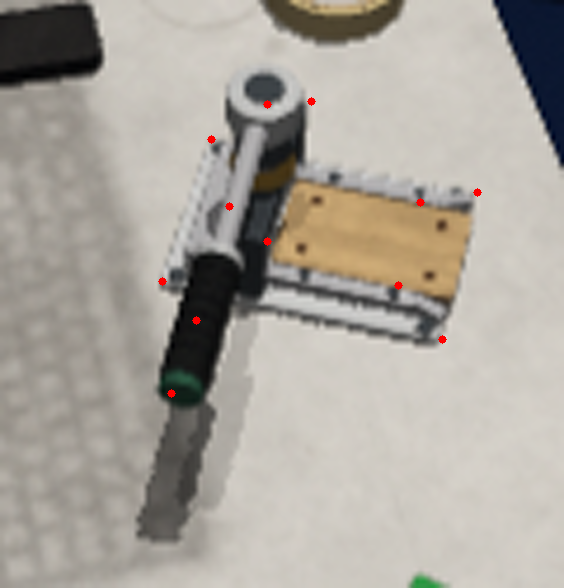

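The fit overlays match to about 1 px: the silver jig, the handle pointing +y and the plate about 32 mm back. Now I'll move towards the point before the plate's near edge, closing the fingers on the way.

Emit:
carry_out:
  motion: [0.027,0.001,-0.03,0,-2.1,0,-1,0.026,0.001,-0.031,0,-2.1,0,-1,0.0245,0.001,-0.032,0,-2.1,0,-1,0.0235,0.001,-0.0325,0,-2.1,0,-1,0.022,0.001,-0.033,0,-2.1,0,-1]
  squeeze: 20

```text
t: 1.25
tool_pos: [0.2357, 0.4052, 0.231]
orientation: [-1.571, 0.03, -0.029]
force: [1.3, 0.0, 0.1]
opening: 0.0575
```

```bash
python3 -c "
from h import *
plan(-150,0,220,0,10)"
```

```text
t 1.25 jig mm [-222.4  390.1  231. ] F jig [ 1.28 -0.37  0.11] zaxis yaw rel jig y deg -20.34 y [-0.001  0.    -1.   ] open 0.0575 q [ 0.93 -0.23  1.85  0.    1.52 -0.6 ]
[ 0.0204  0.0011 -0.0341] [-0.   -2.03 -0.  ]
[ 0.0191  0.0011 -0.0348] [-0.   -2.03 -0.  ]
[ 0.0179  0.0011 -0.0354] [-0.   -2.03 -0.  ]
[ 0.0166  0.0011 -0.036 ] [-0.   -2.03 -0.  ]
[ 0.0153  0.0011 -0.0366] [-0.   -2.03 -0.  ]
[ 0.014   0.0011 -0.0371] [-0.   -2.03 -0.  ]
[ 0.0127  0.0011 -0.0376] [-0.   -2.03 -0.  ]
[ 0.0113  0.0011 -0.038 ] [-0.   -2.03 -0.  ]
[ 0.01    0.0011 -0.0384] [-0.   -2.03 -0.  ]
[ 0.0086  0.0011 -0.0387] [-0.   -2.03 -0.  ]
```

Emit:
carry_out:
  motion: [0.0205,0.001,-0.034,0,-2,0,-1,0.019,0.001,-0.035,0,-2,0,-1,0.018,0.001,-0.0355,0,-2,0,-1,0.0165,0.001,-0.036,0,-2,0,-1,0.015,0.001,-0.0365,0,-2,0,-1]

```text
t: 1.75
tool_pos: [0.3338, 0.2243, 0.2268]
orientation: [-1.566, -0.118, 0.113]
force: [0.9, 0.9, 1.2]
opening: 0.0174
```

Emit:
carry_out:
  motion: [0.014,0.02,-0.037,0,-2,0,-1,0.0125,0.02,-0.0375,0,-2,0,-1,0.0115,0.02,-0.038,0,-2,0,-1,0.01,0.02,-0.038,0,-2,0,-1,0.0085,0.02,-0.0385,0,-2,0,-1]

```text
t: 2.25
tool_pos: [0.4371, 0.0453, 0.1296]
orientation: [-1.552, -0.272, 0.244]
force: [0.3, 0.6, -0.2]
opening: 0.0005
```

```bash
python3 -c "
from h import *
plan(-150,0,50,0,5)"
```

```text
t 2.25 jig mm [-143.6  -14.8  129.6] F jig [ 0.48  0.47 -0.16] zaxis yaw rel jig y deg 0.62 y [ 0.017  0.006 -1.   ] open 0.0005 q [-0.02 -0.26  2.06  0.01  1.32 -1.92]
[-0.0015  0.0159  0.003 ] [-0.    0.12  0.2 ]
[-0.0015  0.0159  0.003 ] [-0.    0.12  0.2 ]
[-0.0014  0.0159  0.003 ] [-0.    0.12  0.2 ]
[-0.0014  0.0159  0.003 ] [-0.    0.12  0.2 ]
[-0.0013  0.0159  0.003 ] [-0.    0.12  0.2 ]
```

Emit:
carry_out:
  motion: [-0.0015,0.016,0.003,0,0.1,0.2,-1,-0.0015,0.016,0.003,0,0.1,0.2,-1,-0.0015,0.016,0.003,0,0.1,0.2,-1,-0.0015,0.016,0.003,0,0.1,0.2,-1,-0.0015,0.016,0.003,0,0.1,0.2,-1]

```text
t: 2.75
tool_pos: [0.4287, 0.0508, 0.0468]
orientation: [-1.559, -0.246, 0.242]
force: [-0.4, -0.3, 0.1]
opening: 0.0003
```

```bash
python3 -c "
from h import *
plan(-150,0,30,0,5)
for n in ('scene','top'): cv2.imwrite(f'pics/{n}1.png',imaging.read_camera(n))
t=cv2.imread('pics/top1.png');cv2.imwrite('pics/top1c.png',cv2.resize(t[185:290,225:355],None,fx=5,fy=5,interpolation=cv2.INTER_CUBIC))
t=cv2.imread('pics/scene1.png');cv2.imwrite('pics/scene1c.png',cv2.resize(t[165:290,230:390],None,fx=4.7,fy=4.7,interpolation=cv2.INTER_CUBIC))
"
```

```text
t 2.75 jig mm [-149.9   -6.8   46.8] F jig [-0.51 -0.17  0.05] zaxis yaw rel jig y deg -0.41 y [ 0.002 -0.001 -1.   ] open 0.0003 q [ 0.   -0.15  2.13 -0.    1.16 -1.88]
[-0.      0.0034  0.0014] [ 0.02 -0.08  0.02]
[-0.      0.0034  0.0014] [ 0.02 -0.08  0.02]
[-0.      0.0034  0.0014] [ 0.02 -0.08  0.02]
[-0.      0.0034  0.0014] [ 0.02 -0.08  0.02]
[-0.      0.0034  0.0014] [ 0.02 -0.08  0.02]
```

View pics/top1c.png

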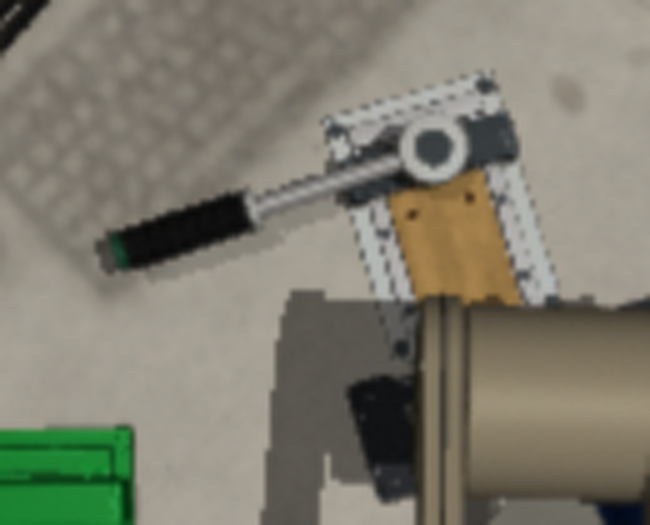

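View pics/scene1c.png

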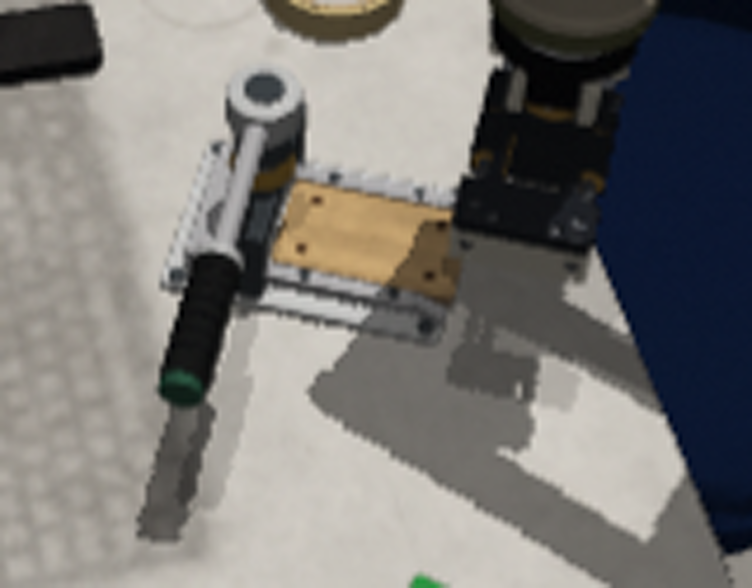

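The fingers stand clear before the plate's near edge (top view about (430,300) in the crop), and nothing has been disturbed. I'll lower them and start the push.

Emit:
carry_out:
  motion: [0,0.0032,0.0015,0,0,0,-1,0,0.0032,0.0015,0,0,0,-1,0,0.0032,0.0015,0,0,0,-1,0,0.0032,0.0015,0,0,0,-1,0,0.0032,0.0015,0,0,0,-1]

```text
t: 3.35
tool_pos: [0.427, 0.0586, 0.0317]
orientation: [-1.559, -0.247, 0.242]
force: [-0.5, 0.1, -0.1]
opening: 0.0004
```

Emit:
carry_out:
  motion: [0.004,0,0,0,0,0,-1,0.004,0,0,0,0,0,-1,0.004,0,0,0,0,0,-1,0.004,0,0,0,0,0,-1,0.004,0,0,0,0,0,-1]

```text
t: 3.85
tool_pos: [0.4477, 0.0653, 0.0318]
orientation: [-1.559, -0.248, 0.242]
force: [0.3, 1.0, -0.6]
opening: 0.0005
```

```bash
python3 -c "
from h import *
plan(-110,0,30,0,5)"
```

```text
t 3.85 jig mm [-127.3    1.    31.8] F jig [ 0.55  0.83 -0.62] zaxis yaw rel jig y deg -0.35 y [ 0.004 -0.001 -1.   ] open 0.0005 q [ 0.03 -0.06  2.08 -0.    1.12 -1.85]
[ 0.0035  0.0004 -0.0002] [ 0.03 -0.07  0.04]
[ 0.0035  0.0004 -0.0002] [ 0.03 -0.07  0.04]
[ 0.0035  0.0004 -0.0002] [ 0.03 -0.07  0.04]
[ 0.0035  0.0004 -0.0002] [ 0.03 -0.07  0.04]
[ 0.0035  0.0004 -0.0002] [ 0.03 -0.07  0.04]
```

Emit:
carry_out:
  motion: [0.004,0.0002,0,0,0,0,-1,0.004,0.0002,0,0,0,0,-1,0.004,0.0002,0,0,0,0,-1,0.004,0.0002,0,0,0,0,-1,0.004,0,0,0,0,0,-1]

```text
t: 4.35
tool_pos: [0.4684, 0.072, 0.0309]
orientation: [-1.559, -0.247, 0.242]
force: [-0.5, -0.4, 1.5]
opening: 0.0001
```

Emit:
carry_out:
  motion: [0.002,0,0,0,0,0,-1,0.002,0,0,0,0,0,-1,0.002,0,0,0,0,0,-1,0.002,0,0,0,0,0,-1,0.001,0,0,0,0,0,-1]

```text
t: 4.85
tool_pos: [0.4778, 0.075, 0.0308]
orientation: [-1.559, -0.247, 0.242]
force: [-0.1, -0.3, 1.5]
opening: 0.0007
```

```bash
python3 -c "
from h import *
plan(-93,0,30,0,5)"
```

```text
t 4.85 jig mm [-95.6   0.8  30.8] F jig [-0.2  -0.22  1.46] zaxis yaw rel jig y deg -0.35 y [ 0.003 -0.001 -1.   ] open 0.0007 q [ 0.05  0.03  2.   -0.    1.11 -1.83]
[ 0.0005  0.0002 -0.0002] [ 0.03 -0.07  0.03]
[ 0.0005  0.0002 -0.0002] [ 0.03 -0.07  0.03]
[ 0.0005  0.0002 -0.0002] [ 0.03 -0.07  0.03]
[ 0.0005  0.0002 -0.0002] [ 0.03 -0.07  0.03]
[ 0.0005  0.0002 -0.0002] [ 0.03 -0.07  0.03]
```

Emit:
carry_out:
  motion: [0.001,0,0,0,0,0,-1,0.001,0,0,0,0,0,-1,0.001,0,0,0,0,0,-1,0.001,0,0,0,0,0,-1,0.001,0,0,0,0,0,-1]

```text
t: 5.35
tool_pos: [0.4807, 0.076, 0.0304]
orientation: [-1.559, -0.243, 0.247]
force: [-5.3, -2.0, 4.4]
opening: 0.0002
```

```bash
python3 -c "
from h import *
st()
for n in ('scene','top'): cv2.imwrite(f'pics/{n}2.png',imaging.read_camera(n))
t=cv2.imread('pics/top2.png');cv2.imwrite('pics/top2c.png',cv2.resize(t[185:290,225:355],None,fx=5,fy=5,interpolation=cv2.INTER_CUBIC))
t=cv2.imread('pics/scene2.png');cv2.imwrite('pics/scene2c.png',cv2.resize(t[165:290,230:390],None,fx=4.7,fy=4.7,interpolation=cv2.INTER_CUBIC))
"
```

```text
t 5.35 jig mm [-92.7   0.8  30.4] F jig [-5.66 -0.26  4.4 ] zaxis yaw rel jig y deg -0.34 y [-0.002 -0.003 -1.   ] open 0.0002 q [ 0.05  0.04  1.99 -0.    1.12 -1.83]
```

View pics/scene2c.png

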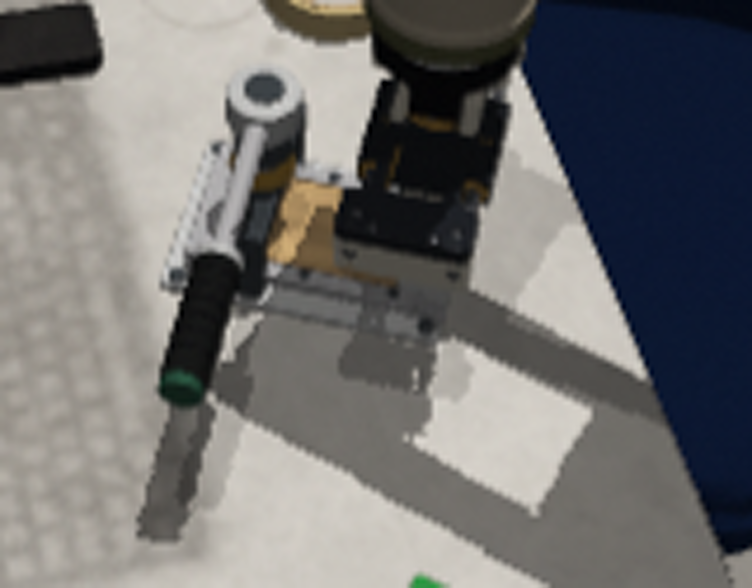

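View pics/top2c.png

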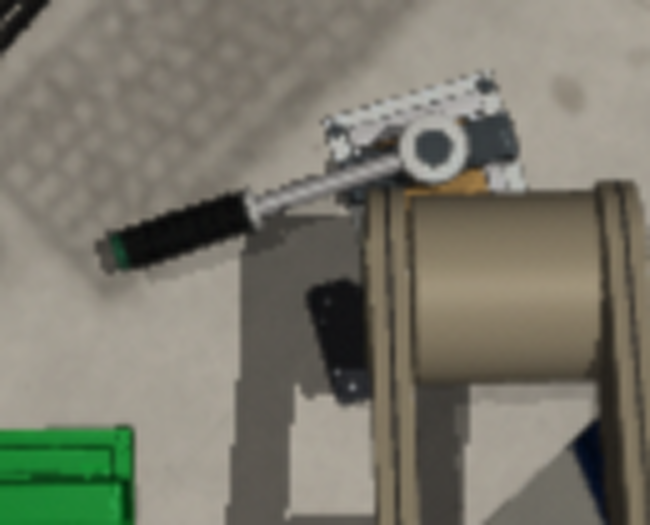

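The plate is at the stop: resistance jumped to 5.7 N with the finger front at x ≈ -85 mm. One more firm nudge, then I'll back off.

Emit:
carry_out:
  motion: [0.002,0,0,0,0,0,-1,0.002,0,0,0,0,0,-1,0.002,0,0,0,0,0,-1,0,0,0,0,0,0,-1,0,0,0,0,0,0,-1]

```text
t: 5.95
tool_pos: [0.4807, 0.0761, 0.0288]
orientation: [-1.561, -0.232, 0.258]
force: [-0.4, 0.2, 0.1]
opening: 0.0004
```

Emit:
carry_out:
  motion: [-0.003,0,0,0,0,0,-1,-0.006,0,0,0,0,0,-1,-0.01,0,0,0,0,0,-1,-0.015,0,0,0,0,0,-1,-0.02,0,0,0,0,0,-1]

```text
t: 6.45
tool_pos: [0.4287, 0.0593, 0.0302]
orientation: [-1.56, -0.236, 0.256]
force: [0.7, 0.3, -0.5]
opening: 0.0007
```

```bash
python3 -c "
from h import *
for n in ('scene','top'): cv2.imwrite(f'pics/{n}3.png',imaging.read_camera(n))
t=cv2.imread('pics/top3.png');cv2.imwrite('pics/top3c.png',cv2.resize(t[185:290,225:355],None,fx=5,fy=5,interpolation=cv2.INTER_CUBIC))
t=cv2.imread('pics/scene3.png');cv2.imwrite('pics/scene3c.png',cv2.resize(t[165:290,230:350],None,fx=4.7,fy=4.7,interpolation=cv2.INTER_CUBIC))
plan(-60,150,180,0,15)
"
```

```text
t 6.55 jig mm [-149.3    1.6   29.3] F jig [-0.24  0.62 -0.84] zaxis yaw rel jig y deg -0.31 y [-0.015 -0.006 -1.   ] open 0.0005 q [ 0.02 -0.1   2.13 -0.01  1.13 -1.86]
[ 0.0057 -0.0101  0.0099] [ 0.   -0.02 -0.06]
[ 0.0058 -0.0101  0.0099] [ 0.   -0.02 -0.06]
[ 0.0058 -0.0101  0.0099] [ 0.   -0.02 -0.06]
[ 0.0058 -0.0101  0.0099] [ 0.   -0.02 -0.06]
[ 0.0058 -0.0101  0.0099] [ 0.   -0.02 -0.06]
[ 0.0058 -0.0101  0.0099] [ 0.   -0.02 -0.06]
[ 0.0058 -0.0101  0.0099] [ 0.   -0.02 -0.06]
[ 0.0058 -0.0101  0.0099] [ 0.   -0.02 -0.06]
[ 0.0059 -0.0101  0.0099] [ 0.   -0.02 -0.06]
[ 0.0059 -0.0101  0.0099] [ 0.   -0.02 -0.06]
[ 0.0059 -0.0101  0.0099] [ 0.   -0.02 -0.06]
[ 0.0059 -0.0101  0.0099] [ 0.   -0.02 -0.06]
[ 0.0059 -0.0101  0.0099] [ 0.   -0.02 -0.06]
[ 0.0059 -0.0101  0.0099] [ 0.   -0.02 -0.06]
[ 0.0059 -0.0101  0.0099] [ 0.   -0.02 -0.06]
```

View pics/scene3c.png

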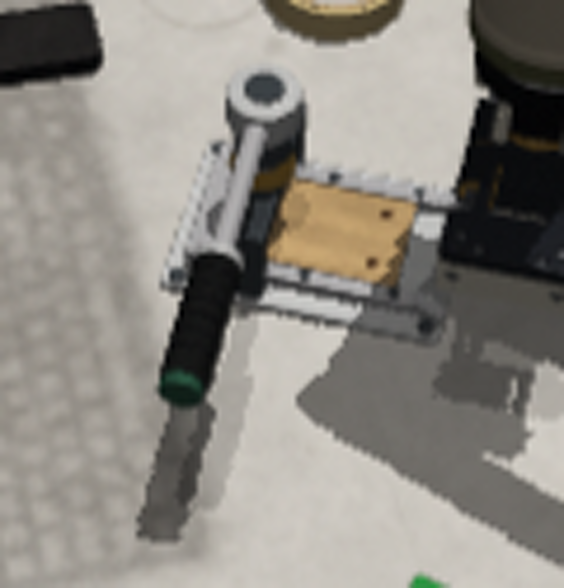

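The plate now sits home: its near corners at about (398,287) and (415,205) in the crop match the predicted home marks (398,285) and (420,203). Next I'll go round to the handle grip, on the robot's side.

```bash
python3 -c "
from h import *
plan(-55,150,110,0,10)
"
```

```text
t 6.55 jig mm [-149.3    1.6   29.3] F jig [-0.24  0.62 -0.84] zaxis yaw rel jig y deg -0.31 y [-0.015 -0.006 -1.   ] open 0.0005 q [ 0.02 -0.1   2.13 -0.01  1.13 -1.86]
[ 0.0092 -0.0082  0.0149] [ 0.01 -0.03 -0.09]
[ 0.0092 -0.0082  0.0149] [ 0.01 -0.03 -0.09]
[ 0.0093 -0.0082  0.0149] [ 0.01 -0.03 -0.09]
[ 0.0093 -0.0082  0.0149] [ 0.01 -0.03 -0.09]
[ 0.0093 -0.0082  0.0149] [ 0.01 -0.03 -0.09]
[ 0.0093 -0.0082  0.0149] [ 0.01 -0.03 -0.09]
[ 0.0093 -0.0081  0.0149] [ 0.01 -0.03 -0.09]
[ 0.0094 -0.0081  0.0149] [ 0.01 -0.03 -0.09]
[ 0.0094 -0.0081  0.0149] [ 0.01 -0.03 -0.09]
[ 0.0094 -0.0081  0.0148] [ 0.01 -0.03 -0.09]
```

Emit:
carry_out:
  motion: [0.005,-0.012,0.015,0,0,-0.1,-1,0.008,-0.012,0.015,0,0,-0.1,-1,0.008,-0.012,0.015,0,0,-0.1,-1,0.008,-0.012,0.015,0,0,-0.1,-1,0.008,-0.012,0.015,0,0,-0.1,-1]

```text
t: 7.05
tool_pos: [0.4387, 0.1429, 0.0896]
orientation: [-1.559, -0.236, 0.247]
force: [0.0, 0.1, -1.2]
opening: 0.0007
```

```bash
python3 -c "
from h import *
plan(-50,150,110,0,5)
"
```

```text
t 7.05 jig mm [-111.6   77.5   89.6] F jig [ 0.07  0.12 -1.2 ] zaxis yaw rel jig y deg -0.59 y [-0.006 -0.003 -1.   ] open 0.0007 q [ 0.2  -0.12  2.02 -0.    1.25 -1.67]
[ 0.0121 -0.0042  0.0146] [ 0.01 -0.12 -0.08]
[ 0.0122 -0.0042  0.0146] [ 0.01 -0.12 -0.08]
[ 0.0122 -0.0041  0.0146] [ 0.01 -0.12 -0.08]
[ 0.0123 -0.0041  0.0145] [ 0.01 -0.12 -0.08]
[ 0.0123 -0.0041  0.0145] [ 0.01 -0.12 -0.08]
```

Emit:
carry_out:
  motion: [0.012,-0.004,0.014,0,-0.1,-0.1,-1,0.012,-0.004,0.014,0,-0.1,-0.1,-1,0.012,-0.004,0.014,0,-0.1,-0.1,-1,0.012,-0.004,0.014,0,-0.1,-0.1,-1,0.01,-0.004,0.0135,0,-0.1,-0.1,-1]

```text
t: 7.55
tool_pos: [0.4763, 0.2318, 0.1133]
orientation: [-1.556, -0.256, 0.241]
force: [-0.0, -0.2, 0.5]
opening: 0.0008
```

```bash
python3 -c "
from h import *
plan(-30,150,110,0,5)
for n in ('scene','top'): cv2.imwrite(f'pics/{n}4.png',imaging.read_camera(n))
t=cv2.imread('pics/top4.png');cv2.imwrite('pics/top4c.png',cv2.resize(t[185:290,225:355],None,fx=5,fy=5,interpolation=cv2.INTER_CUBIC))
t=cv2.imread('pics/scene4.png');cv2.imwrite('pics/scene4c.png',cv2.resize(t[165:290,230:390],None,fx=4.7,fy=4.7,interpolation=cv2.INTER_CUBIC))
"
```

```text
t 7.55 jig mm [-48.1 150.2 113.3] F jig [-0.12 -0.21  0.46] zaxis yaw rel jig y deg -0.09 y [ 0.009  0.002 -1.   ] open 0.0008 q [ 0.36  0.03  1.83 -0.    1.27 -1.53]
[ 0.0036  0.0007 -0.    ] [ 0.01 -0.02  0.11]
[ 0.0036  0.0007 -0.    ] [ 0.01 -0.02  0.11]
[ 0.0036  0.0007 -0.    ] [ 0.01 -0.02  0.11]
[ 0.0036  0.0007 -0.    ] [ 0.01 -0.02  0.11]
[ 0.0036  0.0007 -0.    ] [ 0.01 -0.02  0.11]
```

View pics/scene4c.png

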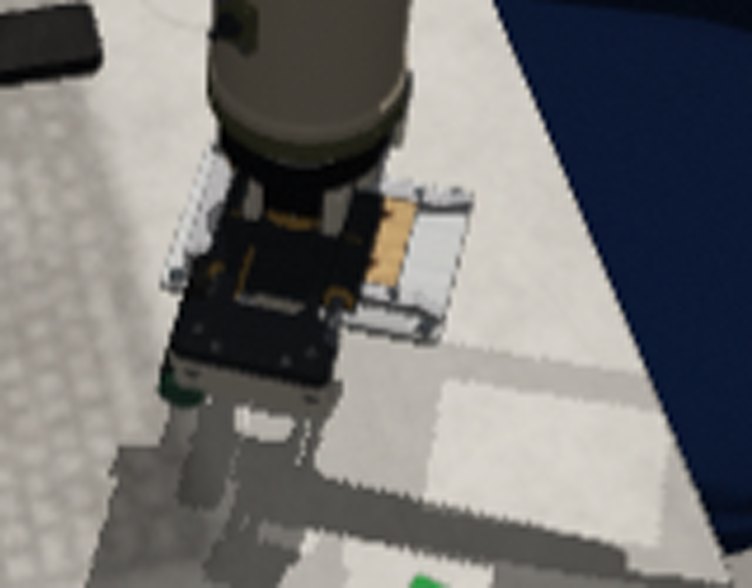

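View pics/top4c.png

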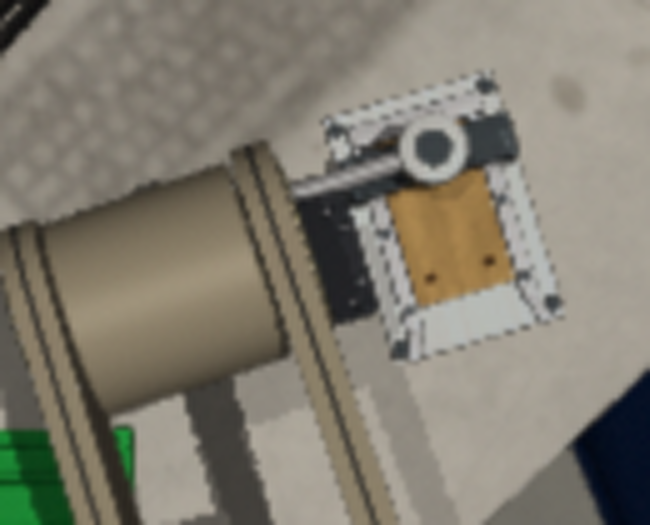

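The top view also shows the plate home: near corners at (309.4,246) and (327.6,241) against the predicted (308.3,246.5) and (327.7,240.8). Now I'll approach the grip.

Emit:
carry_out:
  motion: [0.004,0.0005,0,0,0,0.1,-1,0.004,0.0005,0,0,0,0.1,-1,0.004,0.0005,0,0,0,0.1,-1,0.004,0.0005,0,0,0,0.1,-1,0.003,0.0005,0,0,0,0.1,-1]

```text
t: 8.15
tool_pos: [0.4954, 0.2366, 0.1103]
orientation: [-1.557, -0.249, 0.248]
force: [0.7, -0.5, 0.2]
opening: 0.0002
```

```bash
cat >> h.py <<'E'
def arc(dth,off=20,n=5):
    s,M=st(); p=wj(s['tool_pos'])
    yaw=np.arctan2(M[1,2],M[0,2])-np.pi/2-J[2]
    # handle angle from TCP: r=hypot, lateral offset off
    r=np.hypot(p[0],p[1]); th=np.arctan2(p[0],p[1])+np.arcsin(off/r)
    F=s['force']; c,sn=np.cos(J[2]-th),np.sin(J[2]-th)
    print('theta(rad) if touching',th.round(4),'r along',np.sqrt(r*r-off*off).round(1),'yaw+th deg',np.degrees(yaw+th).round(2),'F push',round(c*F[0]+sn*F[1],2))
    t2=th+dth
    plan(150*np.sin(t2)-off*np.cos(t2),150*np.cos(t2)+off*np.sin(t2),110,-np.degrees(t2),n)
E
python3 -c "
from h import *
arc(.08)
"
```

```text
t 8.15 jig mm [-28.5 148.8 110.3] F jig [ 0.55 -0.69  0.25] zaxis yaw rel jig y deg -0.08 y [ 0.    -0.001 -1.   ] open 0.0002 q [ 0.35  0.09  1.77 -0.    1.28 -1.53]
theta(rad) if touching -0.0569 r along 150.2 yaw+th deg -3.34 F push 0.51
t 8.15 jig mm [-28.5 148.8 110.3] F jig [ 0.55 -0.69  0.25] zaxis yaw rel jig y deg -0.08 y [ 0.    -0.001 -1.   ] open 0.0002 q [ 0.35  0.09  1.77 -0.    1.28 -1.53]
[0.0024 0.0001 0.0003] [0.01 0.25 0.  ]
[0.0024 0.0001 0.0003] [0.01 0.25 0.  ]
[0.0024 0.0001 0.0003] [0.01 0.25 0.  ]
[0.0024 0.0001 0.0004] [0.01 0.25 0.  ]
[0.0024 0.0001 0.0004] [0.01 0.25 0.  ]
```

Emit:
carry_out:
  motion: [0.003,0,0.0003,0,0.2,0,-1,0.003,0,0.0003,0,0.2,0,-1,0.003,0,0.0003,0,0.2,0,-1,0.003,0,0.0003,0,0.2,0,-1,0.003,0,0.0003,0,0.2,0,-1]

```text
t: 8.65
tool_pos: [0.5094, 0.2422, 0.1096]
orientation: [-1.56, -0.231, 0.235]
force: [-2.2, -1.5, 1.7]
opening: 0.0009
```

```bash
python3 -c "
from h import *
arc(.08)
"
```

```text
t 8.65 jig mm [-13.4 149.7 109.6] F jig [-2.55 -0.77  1.68] zaxis yaw rel jig y deg -1.2 y [-0.003 -0.002 -1.   ] open 0.0009 q [ 0.35  0.13  1.72 -0.    1.29 -1.51]
theta(rad) if touching 0.0441 r along 149.0 yaw+th deg 1.33 F push -2.51
t 8.65 jig mm [-13.4 149.7 109.6] F jig [-2.55 -0.77  1.68] zaxis yaw rel jig y deg -1.2 y [-0.003 -0.002 -1.   ] open 0.0009 q [ 0.35  0.13  1.72 -0.    1.29 -1.51]
[ 0.0024 -0.0001  0.0004] [ 0.02  1.18 -0.04]
[ 0.0024 -0.0001  0.0004] [ 0.02  1.18 -0.04]
[ 0.0024 -0.0001  0.0005] [ 0.02  1.18 -0.04]
[ 0.0024 -0.0001  0.0005] [ 0.02  1.18 -0.04]
[ 0.0024 -0.0001  0.0006] [ 0.02  1.18 -0.04]
```

Emit:
carry_out:
  motion: [0.004,0,0.0005,0,1.4,0,-1,0.004,0,0.0005,0,1.4,0,-1,0.004,0,0.0005,0,1.4,0,-1,0.004,0,0.0005,0,1.4,0,-1,0.004,0,0.0005,0,1.4,0,-1]

```text
t: 9.15
tool_pos: [0.5295, 0.2497, 0.1094]
orientation: [-1.57, -0.126, 0.132]
force: [-2.0, -1.8, 0.8]
opening: 0.0
```

```bash
python3 -c "
from h import *
arc(.08)
"
```

```text
t 9.15 jig mm [  8.  150.6 109.4] F jig [-2.44 -1.06  0.76] zaxis yaw rel jig y deg -8.8 y [-0.003 -0.003 -1.   ] open 0.0 q [ 0.35  0.19  1.66 -0.    1.29 -1.38]
theta(rad) if touching 0.1864 r along 149.5 yaw+th deg 1.87 F push -2.2
t 9.15 jig mm [  8.  150.6 109.4] F jig [-2.44 -1.06  0.76] zaxis yaw rel jig y deg -8.8 y [-0.003 -0.003 -1.   ] open 0.0 q [ 0.35  0.19  1.66 -0.    1.29 -1.38]
[ 0.0024 -0.0001  0.0002] [ 0.03  1.29 -0.04]
[ 0.0024 -0.0001  0.0003] [ 0.03  1.29 -0.04]
[ 0.0024 -0.0001  0.0004] [ 0.03  1.29 -0.04]
[ 0.0024 -0.0001  0.0004] [ 0.03  1.29 -0.04]
[ 0.0024 -0.0001  0.0005] [ 0.03  1.29 -0.04]
```

Emit:
carry_out:
  motion: [0.002,0,0.0003,0,0.9,0,-1,0.002,0,0.0003,0,0.9,0,-1,0.002,0,0.0003,0,0.9,0,-1,0.002,0,0.0003,0,0.9,0,-1,0.002,0,0.0003,0,0.9,0,-1]

```text
t: 9.65
tool_pos: [0.54, 0.2528, 0.1091]
orientation: [-1.573, -0.058, 0.065]
force: [-2.3, -1.3, 1.6]
opening: 0.0004
```

```bash
python3 -c "
from h import *
arc(.05)
"
```

```text
t 9.65 jig mm [ 19.  150.2 109.1] F jig [-2.62 -0.46  1.63] zaxis yaw rel jig y deg -13.74 y [-0.004 -0.003 -1.   ] open 0.0004 q [ 0.35  0.22  1.63 -0.    1.3  -1.3 ]
theta(rad) if touching 0.2583 r along 150.1 yaw+th deg 1.06 F push -2.42
t 9.65 jig mm [ 19.  150.2 109.1] F jig [-2.62 -0.46  1.63] zaxis yaw rel jig y deg -13.74 y [-0.004 -0.003 -1.   ] open 0.0004 q [ 0.35  0.22  1.63 -0.    1.3  -1.3 ]
[ 0.0015 -0.0002  0.0001] [ 0.03  0.79 -0.05]
[ 0.0015 -0.0002  0.0001] [ 0.03  0.79 -0.05]
[ 0.0015 -0.0002  0.0002] [ 0.03  0.79 -0.05]
[ 0.0015 -0.0002  0.0002] [ 0.03  0.79 -0.05]
[ 0.0015 -0.0002  0.0002] [ 0.03  0.79 -0.05]
```

Emit:
carry_out:
  motion: [0.0014,-0.0002,0.0001,0,0.5,0,-1,0.0014,-0.0002,0.0001,0,0.5,0,-1,0.0014,-0.0002,0.0001,0,0.5,0,-1,0.0014,-0.0002,0.0001,0,0.5,0,-1,0.0014,-0.0002,0.0001,0,0.5,0,-1]

```text
t: 10.15
tool_pos: [0.5466, 0.254, 0.1093]
orientation: [-1.574, -0.019, 0.029]
force: [-4.0, -0.2, -0.6]
opening: 0.0003
```

```bash
python3 -c "
from h import *
arc(.05)
"
```

```text
t 10.15 jig mm [ 25.6 149.3 109.3] F jig [-3.83  1.08 -0.58] zaxis yaw rel jig y deg -16.46 y [-0.006 -0.003 -1.   ] open 0.0003 q [ 0.35  0.24  1.61 -0.    1.3  -1.25]
theta(rad) if touching 0.3024 r along 150.1 yaw+th deg 0.87 F push -3.98
t 10.15 jig mm [ 25.6 149.3 109.3] F jig [-3.83  1.08 -0.58] zaxis yaw rel jig y deg -16.46 y [-0.006 -0.003 -1.   ] open 0.0003 q [ 0.35  0.24  1.61 -0.    1.3  -1.25]
[ 0.0015 -0.0002  0.0001] [ 0.04  0.75 -0.07]
[ 0.0015 -0.0002  0.0001] [ 0.04  0.75 -0.07]
[ 0.0015 -0.0002  0.0002] [ 0.04  0.75 -0.07]
[ 0.0015 -0.0001  0.0002] [ 0.04  0.75 -0.07]
[ 0.0015 -0.0001  0.0002] [ 0.04  0.75 -0.07]
```

Emit:
carry_out:
  motion: [0.0012,-0.0002,0.0001,0,0.5,-0.1,-1,0.0012,-0.0002,0.0001,0,0.5,-0.1,-1,0.0012,-0.0002,0.0001,0,0.5,0,-1,0.0012,-0.0002,0.0001,0,0.5,0,-1,0.0012,-0.0002,0.0001,0,0.5,0,-1]

```text
t: 10.65
tool_pos: [0.5522, 0.2548, 0.1093]
orientation: [-1.574, 0.017, -0.01]
force: [-4.1, -0.0, -1.9]
opening: 0.0002
```

```bash
python3 -c "
from h import *
arc(.05)
"
```

```text
t 10.65 jig mm [ 31.2 148.3 109.3] F jig [-3.93  1.27 -1.92] zaxis yaw rel jig y deg -19.17 y [-0.004 -0.003 -1.   ] open 0.0002 q [ 0.35  0.25  1.59 -0.    1.3  -1.2 ]
theta(rad) if touching 0.3396 r along 150.2 yaw+th deg 0.29 F push -4.13
t 10.65 jig mm [ 31.2 148.3 109.3] F jig [-3.93  1.27 -1.92] zaxis yaw rel jig y deg -19.17 y [-0.004 -0.003 -1.   ] open 0.0002 q [ 0.35  0.25  1.59 -0.    1.3  -1.2 ]
[ 0.0015 -0.0001  0.0001] [ 0.04  0.63 -0.05]
[ 0.0015 -0.0001  0.0001] [ 0.04  0.63 -0.05]
[ 0.0015 -0.0001  0.0001] [ 0.04  0.63 -0.05]
[ 0.0015 -0.0001  0.0002] [ 0.04  0.63 -0.05]
[ 0.0015 -0.0001  0.0002] [ 0.04  0.63 -0.05]
```

Force went to 4 N and stayed there, which fits neither the light drag nor the sharp rise cleanly. I'll test it by backing off 3 mm: a rigid screw loses contact at once, while a sprung give follows.

Emit:
carry_out:
  motion: [-0.001,0,0,0,0,0,-1,-0.001,0,0,0,0,0,-1,-0.001,0,0,0,0,0,-1,0,0,0,0,0,0,-1,0,0,0,0,0,0,-1]

```text
t: 11.15
tool_pos: [0.5521, 0.2553, 0.1116]
orientation: [-1.572, 0.011, -0.016]
force: [0.1, -0.8, 0.6]
opening: 0.0003
```

```bash
python3 -c "
from h import *
arc(.03)
"
```

```text
t 11.15 jig mm [ 31.2 148.9 111.6] F jig [-0.16 -0.78  0.56] zaxis yaw rel jig y deg -19.2 y [ 0.003 -0.001 -1.   ] open 0.0003 q [ 0.35  0.24  1.6  -0.    1.3  -1.2 ]
theta(rad) if touching 0.3388 r along 150.8 yaw+th deg 0.21 F push 0.11
t 11.15 jig mm [ 31.2 148.9 111.6] F jig [-0.16 -0.78  0.56] zaxis yaw rel jig y deg -19.2 y [ 0.003 -0.001 -1.   ] open 0.0003 q [ 0.35  0.24  1.6  -0.    1.3  -1.2 ]
[ 0.0009  0.0003 -0.0001] [0.01 0.39 0.03]
[ 0.0009  0.0003 -0.    ] [0.01 0.39 0.03]
[ 0.0009  0.0003 -0.    ] [0.01 0.39 0.03]
[ 0.0009  0.0003 -0.    ] [0.01 0.39 0.03]
[ 0.0009  0.0003 -0.    ] [0.01 0.39 0.03]
```

Contact vanished with essentially no spring-back, so the screw hasn't clicked yet. That was friction drag, and I'll carry on in small steps.

Emit:
carry_out:
  motion: [0.0012,0.0002,0,0,0.4,0,-1,0.0012,0.0002,0,0,0.4,0,-1,0.0012,0.0002,0,0,0.4,0,-1,0.0012,0.0002,0,0,0.4,0,-1,0.0012,0.0002,0,0,0.4,0,-1]

```text
t: 11.65
tool_pos: [0.5565, 0.2559, 0.111]
orientation: [-1.571, 0.044, -0.042]
force: [-8.1, 1.4, 7.1]
opening: 0.0002
```

```bash
python3 -c "
from h import *
arc(.05)
"
```

```text
t 11.65 jig mm [ 35.6 148.  111. ] F jig [-7.2   3.88  7.08] zaxis yaw rel jig y deg -21.32 y [-0.001 -0.001 -1.   ] open 0.0002 q [ 0.35  0.26  1.58 -0.    1.3  -1.17]
theta(rad) if touching 0.3675 r along 150.9 yaw+th deg -0.26 F push -8.11
t 11.65 jig mm [ 35.6 148.  111. ] F jig [-7.2   3.88  7.08] zaxis yaw rel jig y deg -21.32 y [-0.001 -0.001 -1.   ] open 0.0002 q [ 0.35  0.26  1.58 -0.    1.3  -1.17]
[ 0.0015  0.0002 -0.    ] [ 0.01  0.52 -0.02]
[ 0.0015  0.0002 -0.    ] [ 0.01  0.52 -0.02]
[0.0015 0.0002 0.    ] [ 0.01  0.52 -0.02]
[0.0015 0.0002 0.    ] [ 0.01  0.52 -0.02]
[0.0015 0.0002 0.    ] [ 0.01  0.52 -0.02]
```

Emit:
carry_out:
  motion: [0.0012,0.0001,0,0,0.4,0,-1,0.0012,0.0001,0,0,0.4,0,-1,0.0012,0.0001,0,0,0.4,0,-1,0.0012,0.0001,0,0,0.4,0,-1,0.0012,0.0001,0,0,0.4,0,-1]

```text
t: 12.15
tool_pos: [0.5584, 0.2563, 0.1103]
orientation: [-1.571, 0.08, -0.063]
force: [-8.0, 0.4, 5.6]
opening: 0.0003
```

```bash
python3 -c "
from h import *
arc(.05)
"
```

```text
t 12.15 jig mm [ 37.6 147.8 110.3] F jig [-7.44  2.86  5.6 ] zaxis yaw rel jig y deg -23.42 y [-0.011 -0.001 -1.   ] open 0.0003 q [ 0.35  0.27  1.57  0.    1.32 -1.14]
theta(rad) if touching 0.3804 r along 151.2 yaw+th deg -1.62 F push -7.97
t 12.15 jig mm [ 37.6 147.8 110.3] F jig [-7.44  2.86  5.6 ] zaxis yaw rel jig y deg -23.42 y [-0.011 -0.001 -1.   ] open 0.0003 q [ 0.35  0.27  1.57  0.    1.32 -1.14]
[ 0.0015  0.     -0.    ] [ 0.03  0.25 -0.13]
[ 0.0015  0.     -0.    ] [ 0.03  0.25 -0.13]
[ 0.0015  0.     -0.    ] [ 0.03  0.25 -0.13]
[ 0.0015  0.     -0.    ] [ 0.03  0.25 -0.13]
[ 0.0015  0.     -0.    ] [ 0.03  0.25 -0.13]
```

Emit:
carry_out:
  motion: [0.0016,0,0,0,0.1,-0.1,-1,0.0016,0,0,0,0.1,-0.1,-1,0.0016,0,0,0,0.1,-0.1,-1,0.0016,0,0,0,0.1,-0.1,-1,0.0016,0,0,0,0.1,-0.1,-1]

```text
t: 12.65
tool_pos: [0.5632, 0.2564, 0.11]
orientation: [-1.572, 0.087, -0.071]
force: [-5.5, 0.8, 4.3]
opening: 0.0005
```

```bash
python3 -c "
from h import *
arc(.05)
"
```

```text
t 12.65 jig mm [ 42.1 146.4 110. ] F jig [-4.99  2.49  4.29] zaxis yaw rel jig y deg -23.96 y [-0.01  -0.002 -1.   ] open 0.0005 q [ 0.34  0.28  1.55  0.    1.32 -1.13]
theta(rad) if touching 0.4119 r along 151.0 yaw+th deg -0.36 F push -5.57
t 12.65 jig mm [ 42.1 146.4 110. ] F jig [-4.99  2.49  4.29] zaxis yaw rel jig y deg -23.96 y [-0.01  -0.002 -1.   ] open 0.0005 q [ 0.34  0.28  1.55  0.    1.32 -1.13]
[ 0.0015 -0.     -0.    ] [ 0.04  0.5  -0.11]
[ 0.0015 -0.     -0.    ] [ 0.04  0.5  -0.11]
[ 0.0015 -0.     -0.    ] [ 0.04  0.5  -0.11]
[0.0015 0.     0.    ] [ 0.04  0.5  -0.11]
[0.0015 0.     0.    ] [ 0.04  0.5  -0.11]
```

Force has dropped from about 8 to 5.6 N, so it is past the peak. Give is estimated at 0.03–0.07 rad. I'll add about 3 mm so it clears the 0.03 threshold, still well short of 0.14.

Emit:
carry_out:
  motion: [0.0011,0,0,0,0.2,0,-1,0.0011,0,0,0,0.2,0,-1,0.0011,0,0,0,0.2,0,-1,0.0008,0,0,0,0,0,-1,0.0008,0,0,0,0,0,-1]

```text
t: 13.15
tool_pos: [0.566, 0.2564, 0.1101]
orientation: [-1.572, 0.101, -0.076]
force: [-5.1, 0.6, 4.7]
opening: 0.0005
```

```bash
python3 -c "
from h import *
arc(-.2)
"
```

```text
t 13.15 jig mm [ 44.8 145.6 110.1] F jig [-4.64  2.2   4.65] zaxis yaw rel jig y deg -24.64 y [-0.016 -0.002 -1.   ] open 0.0005 q [ 0.34  0.29  1.54  0.    1.32 -1.12]
theta(rad) if touching 0.4303 r along 151.0 yaw+th deg 0.01 F push -5.14
t 13.15 jig mm [ 44.8 145.6 110.1] F jig [-4.64  2.2   4.65] zaxis yaw rel jig y deg -24.64 y [-0.016 -0.002 -1.   ] open 0.0005 q [ 0.34  0.29  1.54  0.    1.32 -1.12]
[-0.0059  0.0001 -0.0016] [ 0.03 -2.29 -0.18]
[-0.0059  0.0001 -0.0013] [ 0.03 -2.29 -0.18]
[-0.006   0.0001 -0.0011] [ 0.03 -2.29 -0.18]
[-0.006   0.0001 -0.0009] [ 0.03 -2.29 -0.18]
[-0.0061  0.     -0.0006] [ 0.03 -2.29 -0.18]
```

Emit:
carry_out:
  motion: [-0.001,0,0,0,0,0,-1,-0.001,0,0,0,0,0,-1,-0.001,0,0,0,0,0,-1,-0.001,0,0,0,0,0,-1,-0.001,0,0,0,0,0,-1]

```text
t: 13.65
tool_pos: [0.5582, 0.2567, 0.1097]
orientation: [-1.574, 0.107, -0.071]
force: [-6.9, -0.5, 4.8]
opening: 0.0003
```

```bash
python3 -c "
from h import *
arc(-.2)
"
```

```text
t 13.65 jig mm [ 37.5 148.2 109.7] F jig [-6.76  1.68  4.79] zaxis yaw rel jig y deg -24.69 y [-0.023 -0.004 -1.   ] open 0.0003 q [ 0.35  0.28  1.56  0.    1.33 -1.11]
theta(rad) if touching 0.3789 r along 151.6 yaw+th deg -2.98 F push -6.9
t 13.65 jig mm [ 37.5 148.2 109.7] F jig [-6.76  1.68  4.79] zaxis yaw rel jig y deg -24.69 y [-0.023 -0.004 -1.   ] open 0.0003 q [ 0.35  0.28  1.56  0.    1.33 -1.11]
[-0.0058  0.0001 -0.002 ] [ 0.04 -2.89 -0.26]
[-0.0059  0.     -0.0017] [ 0.04 -2.89 -0.26]
[-0.006   0.     -0.0014] [ 0.04 -2.89 -0.26]
[-0.006  -0.     -0.0011] [ 0.04 -2.89 -0.26]
[-0.0061 -0.     -0.0008] [ 0.04 -2.89 -0.26]
```

While backing off, the handle followed the finger for 0.05 rad and its force rose to 6.9 N, so the click was real. Now I'll let go fully.

Emit:
carry_out:
  motion: [-0.002,0,0,0,0,0,-1,-0.004,0,0,0,0,0,-1,-0.008,0,0,0,0,-0.3,-1,-0.015,0,0,0,0,-0.3,-1,-0.02,0,0,0,0,-0.3,-1]

```text
t: 14.15
tool_pos: [0.5099, 0.2614, 0.1101]
orientation: [-1.575, 0.094, -0.089]
force: [-0.4, 0.8, 0.5]
opening: 0.0006
```

Emit:
carry_out:
  motion: [-0.02,0,0,0,0,-0.3,-1,-0.03,-0.01,0,0,0,0,-1,-0.03,-0.02,0,0,0,0,-1,-0.02,-0.02,0,0,0,0,-1,0,0,0,0,0,0,-1]

```text
t: 14.65
tool_pos: [0.4042, 0.2733, 0.1595]
orientation: [-1.576, 0.088, -0.095]
force: [0.1, 0.2, -0.5]
opening: 0.0004
```

```bash
python3 -c "
from h import *
st()
for n in ('scene','top'): cv2.imwrite(f'pics/{n}5.png',imaging.read_camera(n))
t=cv2.imread('pics/top5.png');cv2.imwrite('pics/top5c.png',cv2.resize(t[185:290,225:355],None,fx=5,fy=5,interpolation=cv2.INTER_CUBIC))
cv2.imwrite('pics/scene5c.png',cv2.resize(cv2.imread('pics/scene5.png')[110:290,170:390],None,fx=3.3,fy=3.3,interpolation=cv2.INTER_CUBIC))
"
```

```text
t 14.65 jig mm [-103.7  212.2  159.5] F jig [ 0.21  0.18 -0.48] zaxis yaw rel jig y deg -24.9 y [ 0.004 -0.007 -1.   ] open 0.0004 q [ 0.5  -0.12  1.89 -0.01  1.38 -0.96]
```

View pics/top5c.png

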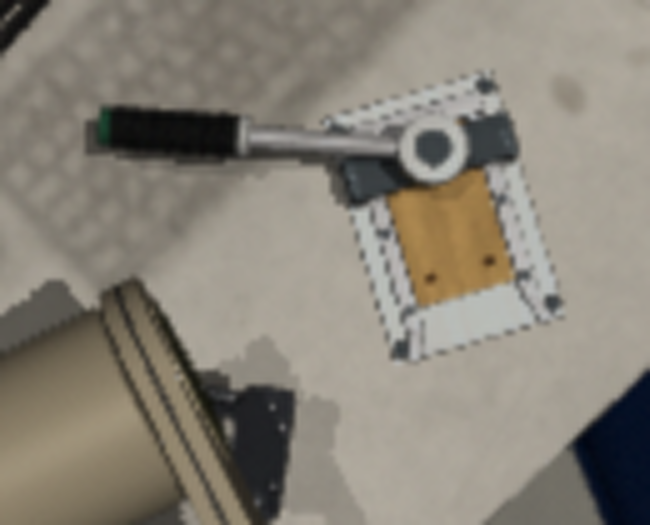

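View pics/scene5c.png

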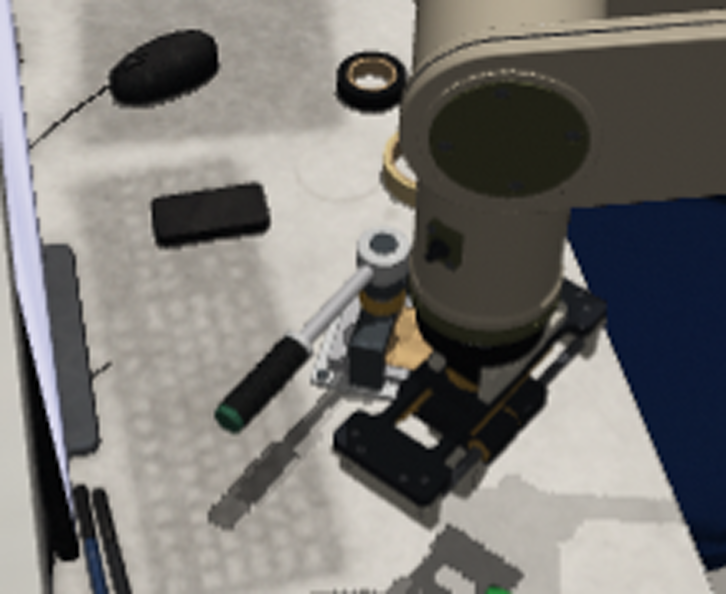

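The handle has turned clockwise and is free. The plate is still home (near corners (422,305) and (513,280) in the crop, unchanged), and the arm is clear with zero force. I'll hand it in.

```bash
python3 -c "
from h import *
p=wj(back('top',[225+88/5,185+137/5],.11)[0]); print('tip',p,'theta',np.arctan2(p[0],p[1]))
print(robot.close_job())
"
```

```text
tip [ 63.41429075 189.51694594 110.        ] theta 0.3228992348706411
the job is handed in; nothing more can be done
None
```

I pushed the plate home against the end stop, turned the handle clockwise to its click, and backed the arm away before handing in. The run took about 15 of the 67 s.

- **Plate:** resistance at the stop jumped to about 6 N with the finger front at x ≈ -85 mm. The plate's near corners matched the predicted home position to about 1 px in both cameras, and the top view showed the same after the click.
- **Click:** force at the grip was last read at about 8 N near the peak, then fell to 5.1 N at the furthest point. On release the handle pushed the finger back about 0.05 rad with force rising to 6.9 N. I estimate the give reached 0.05–0.09 rad, between the 0.03 and 0.14 limits.
- **At the end:** the wrist force was near zero with the arm clear. In the final pictures the handle rests at about 0.32 rad, and I saw no sign that any bystander had moved. I did not compare their positions numerically.

**Unclear readings:**
- Drag read about 4 N shortly before the screw stopped, above the stated 1–3 N. I backed off slightly, found no spring-back, and carried on.
- The finger also rubbed the grip with 4–7 N vertically during the push.
- I could not measure the foot's force on the plate directly; I inferred it from the click.

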